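# Prove a case's folding lid stay

### The arm

A 7-joint arm with a two-finger parallel gripper is mounted at the origin on the work surface. World frame = base frame: x ahead of the robot, y to its left, z up, the work surface at z = 0. Lengths are in m, angles in rad, forces in N, time in s.
With the tool pointing down it reaches from about 0.425 to 0.925 m from the base axis. Payload 6.8 kg.
Tool frame: the origin (TCP) lies midway between the tips of the shut fingers; the grasp point (between the pads) lies 19 mm behind it; z points along the fingers, y is the direction in which the jaws open and shut (so a half turn about z gives the same grasp; the last joint's range is limited). The gripper opens to 85 mm and grips with 20 to 120 N. Pads are 22 mm wide; open, the fingers measure 114 mm over their backs; the gripper's body (76 mm by 85 mm) begins 54 mm behind the grasp point. The pads swing forward as they close: fully open they stand 13 mm farther back than shut.
Start: joints at [1.015, 0.477, 0.022, 1.555, -0.011, 1.109, -0.083], TCP at [0.292, -0.608, 0.231] pointing down, gripper open.
Joint ranges: [-2.96, 2.96], [-0.34, 2.1], [-1.41, 1.46], [0.24, 2.44], [-1.37, 4.51], [0.17, 1.92], [-2.96, 2.96]. Speed limits (rad/s): [2.39, 2.39, 3.14, 3.14, 3.14, 3.14, 3.14].

### API

Orientations are given as a unit quaternion [x, y, z, w].
In Python, from rig import arm, vision, workorder gives the robot as it stands. The module is installed in compiled form; this text tells all that it offers.
- The arm moves only by the tool drive_tool, never from a script. Its argument "plan" is a list that holds one entry, the list of rows, each a list of 5 numbers: the shift along the world's x, y, z in cm, then the turn about the world's z in rad, then the opening, from 0 (shut) to 1 (fully open). In form: [[[x, y, z, roll, jaw], ...]]. A call has 1 to 5 rows; each row shifts and turns the commanded pose from where the row before left it; what a row does not reach is not made up. A row lasts 1/8 s, in which the tool goes at most 62.5 mm and 10.7 degrees, less where a joint would pass 70% of its speed; a pose out of reach is approached as far as the arm can. A call is refused whole if a number of a shift passes 6.25 or a number of a turn 0.188, either way. A call with a gripper value outside its range is refused whole. The fingers move at their own pace and stop on an object; the grip force is fixed at half the most. Time passes only in rows, so rows that do not move let the fingers close. It gives the time, the measured TCP pose, the force and the opening at its end, in the units of the state.
- arm.read_state(): the state, without advancing time (a new reading comes with each control period).
- vision.camera(name): name is "side" or "top" or "wrist"; returns (picture, depth): 420x560x3 uint8, red, green, blue; 420x560 float32, m along the optical axis (not along the pixel's ray), 0 where there is no reading.
- vision.get_calibration(name): a dict with "K" (3x3 intrinsics, pixels), "R" (3x3) and "t" (3): a world point X has camera coordinates R X + t; the wrist camera has in their place "T_tool_cam" (4x4, takes a point from camera to tool coordinates, whose origin is the TCP and whose axes are the flange's). Camera axes: x right, y down, z forward; pixel columns grow to the right and rows downward; lengths in m; the calibration is good to about 2 mm. A picture is of the moment at which its call begins: read the wrist's pose just before it. get_calibration takes no time and is no camera call.
- workorder.hand_in(): hands the job in, once; it reports no verdict.
Trained networks look in the newest picture that a camera, given by its name, has taken for a name from the list of things; names that differ only in an ending like _2 or _b are one class to them, and where a whole thing is asked for, a point or a joint stands for the part that bears it (a point fixed in the world has none). Each returns a list of dicts, best first, with "confidence" (0 to 1); they miss things now and then, are a little off and sometimes report something else, mostly with a low value. They report only what shows in the picture. A call takes as long as a camera call.
- vision.spot_in(thing, camera): "point" ([x, y, z] in m, in the coordinates of the camera as it stood for that picture, good to about 4 mm: the middle of the surface that is visible of it).
- vision.trace(thing, camera): "pixels" (420x560 bool, what is visible of it).
The state is a dict: "time_s": time; "joints": joint angles; "dq": joint speeds; "tau": joint torques, N m; "eef_pos": TCP position; "ee_rot": TCP orientation; "ft_force": force on the tool from outside, world axes, zero at the start; "ft_torque": the same for the moment, N m; "opening": opening from 0.0 (shut) to 1.0 (fully open).
Only numpy, scipy, OpenCV 4.12 (cv2) and the standard library are available. Lean on these libraries where they do the work, as an engineer would, in place of code of your own. Each camera call takes 0.05 s, during which the arm holds its last target. There are 200 camera calls.

### The job

The folding lid stay on the hard case has been repaired; try it out once. Raise the lid by its handle, gently, until the stay's knee snaps past straight and locks, and let go so the lid stands on the stay alone. Then draw the knee up and forward by its bar, which lifts the lid slightly off the lock, fold the knee and ease the lid down until it is fully shut, without letting it drop, straining the stay or disturbing the other things on the bench.

Things in the scene. Friction and masses are not known exactly. Their poses are not given: they have to be found in the camera images.
- case: Hard case fixed to the bench, black, aluminium lid; 150 (x) by 240 (y) by 75 mm high; origin centred on its underside; x points from handle side to hinge side, y along the hinge, z up. Two-link stay (links 53 mm) on its -y side, folded forward when shut; foot pin 75 mm in front of the hinge line and 12 mm below, shifted up to 7 mm along the straight stay, which rises 55 degrees towards the hinge.
- hinge (a point): Middle of the lid's hinge line, on the far (+x) upper edge of the case, 75 mm above the bench. The hinge line runs along the case's y.
- lid_handle (a point): Centre of the lid handle: a steel bar 12 mm thick and 100 mm long, parallel to the hinge, carried on two posts at its ends 40 mm out from the lid's front edge (clear gap 34 mm, clear length 84 mm). It lies 190 mm from the hinge line and 8 mm above it with the lid shut.
- lid (a joint): Lid angle, rad: 0 shut, growing as the handle rises about the hinge. A spring and the 0.5 to 0.75 kg lid press it shut with 0.6 to 1 N m. The stay stops it, straight, at about 1.26 (1.13 to 1.39, differs from case to case: feel it as a rise of force). When the lift is then eased off, the knee drops over by itself and the lid settles about 0.04 lower, locked.
- knee_bar (a point): Middle of the knee's release bar: 12 mm thick, 68 mm long, parallel to the hinge, on the knee's axis, jutting out from the case's -y side; this point is 52 mm out from the lid's side. It moves on a 53 mm circle about the foot pin (shut: 52 mm ahead of it, 8 to 14 mm above). From the lock 4 to 9 N forward (case -x) and up draws it over; from then the lid weighs on it and drops if it is let go.
- bush (a joint): Stretch of the rubber bush that holds the stay's foot pin, m: 0 at rest, positive when the stay is pulled tight (1 mm for each 15 N along the stay, which is about 5 N and 3 mm of travel at the lid handle). Lifting on after the stop is felt stretches it; 2 mm, some 10 N more at the handle than the 4 to 5 N the lid takes near its top, strains the stay.

How it is judged:
On the way, in this order (a step that is already met when the one before it is completed fails the run):
1. let go, the lid stands still on the locked stay alone (value of joint lid above 1.03 rad and velocity of joint lid between -0.1 and 0.1 rad/s and contact force between the fingers and case below 0.2 N), for 0.5 s.
2. the stay is off its lock and the lid comes down with the hand still on it (value of joint lid between 0.6 and 0.95 rad and contact force between the fingers and case above 0.5 N), for 0.05 s.
At the end, for the whole second after the job is handed in: The lid is fully shut (within 0.03 rad) and at rest (value of joint lid below 0.03 rad and velocity of joint lid between -0.1 and 0.1 rad/s); the robot touches nothing.
It fails at once if the lid drops faster than 2.5 rad/s (about 0.45 m/s at the handle) (velocity of joint lid below -2.5 rad/s).
It fails at once if the stay is strained: its foot pin pulled more than 2 mm into its rubber bush (value of joint bush above 0.002 m).
It fails at once if a thing lying on the bench is moved more than 20 mm (distance of any of padlock, latch0, latch1, hasp_plate, key_blank, screwdriver, wheel_spare from where it was at the start of the episode above 0.02 m).
It also fails if it takes over 72 s, if anything falls off the work surface, if the arm or the gripper's body presses on something with over 40 N, if the wrist force passes 120 N, or if a joint passes its speed limit or range.

## Working session

There is one attempt and no reset: what is moved stays moved. The work goes in short steps, Python scripts to look and compute and a tool call to move; the robot and the scene stay as the last step left them, time stands still between calls to the robot, and variables do not carry over. Pictures are saved under pics/ and viewed, about 8 in all and at most 12, crops included, and the job is handed in when it is done.

Besides the shell and the picture viewer there is one more tool, called after "Emit:" as name(argument=value, ...), one argument or row to a line, values as JSON. drive_tool: Moves the arm, as the interface text tells. Its arguments: {"type":"object","properties":{"plan":{"type":"array"}},"required":["plan"]}

```bash
mkdir -p pics; cat > h.py <<'E'
import numpy as np, cv2
from rig import arm, vision, workorder
from scipy.spatial.transform import Rotation as Ro
def w(cam,p,st=None):
    c=vision.get_calibration(cam)
    if cam=='wrist':
        T=c['T_tool_cam']; q=T[:3,:3]@np.array(p)+T[:3,3]
        return Ro.from_quat(st['ee_rot']).as_matrix()@q+np.array(st['eef_pos'])
    return np.array(c['R']).T@(np.array(p)-np.array(c['t']))
def spots(cam,things):
    st=arm.read_state()
    im,d=vision.camera(cam)
    for t in things:
        for r in vision.spot_in(t,cam)[:2]:
            print(cam,t,round(r['confidence'],2),w(cam,r['point'],st).round(4))
    return im,d
def px(cam,d,u,v,st=None):
    K=np.array(vision.get_calibration(cam)['K']); z=d[v,u]
    return w(cam,[(u-K[0,2])/K[0,0]*z,(v-K[1,2])/K[1,1]*z,z],st)
def save(im,n): cv2.imwrite('pics/'+n,im[:,:,::-1])
E
python3 - <<'E'
from h import *
np.set_printoptions(suppress=True)
for c in ['top','side']:
    im,d=spots(c,['case','lid_handle','knee_bar']+(['padlock','latch0','hasp_plate','key_blank','screwdriver','wheel_spare'] if c=='top' else []))
    save(im,c+'0.png'); np.save(c+'0.npy',d)
    K=vision.get_calibration(c); print(K['K'],K['R'],K['t'])
s=arm.read_state(); print(s)
E
```

```text
top lid_handle 0.88 [0.5673 0.0126 0.0903]
top knee_bar 0.62 [ 0.4745 -0.1299  0.0822]Traceback (most recent call last):
  File "<stdin>", line 4, in <module>
  File "h.py", line 14, in spots
    for r in vision.spot_in(t,cam)[:2]:
             ~~~~~~~~~~~~~~^^^^^^^
ValueError: it knows: bush, case, hinge, knee_bar, lid, lid_handle
```

```bash
python3 - <<'E'
from h import *
np.set_printoptions(suppress=True)
for c in ['top','side']:
    im,d=spots(c,['case','lid','lid_handle','knee_bar'])
    save(im,c+'0.png'); np.save(c+'0.npy',d)
    K=vision.get_calibration(c); print(K['K'],K['R'],K['t'])
    for t in ['lid_handle','knee_bar']:
        r=vision.trace(t,c)
        if r:
            m=r[0]['pixels'].astype(np.uint8); print(t,cv2.minAreaRect(cv2.findNonZero(m)), m.sum())
            v,u=np.nonzero(m); P=np.array([px(c,d,a,b) for a,b in zip(u,v) if d[b,a]>0]); print(np.median(P,0),np.percentile(P,2,0),np.percentile(P,98,0))
s=arm.read_state(); print(s)
E
```

```text
top case 0.86 [0.5675 0.011  0.0926]
top lid 0.71 [0.5664 0.0168 0.0944]
top lid_handle 0.71 [0.5659 0.0114 0.0927]
top knee_bar 0.86 [ 0.4742 -0.1255  0.0799]
[[386.65401426   0.         279.34233258]
 [  0.         386.65401426 218.74045758]
 [  0.           0.           1.        ]] [[-0.02452142 -0.9995449   0.01756987]
 [-0.99733096  0.0232505  -0.06921244]
 [ 0.06877243 -0.01922017 -0.99744721]] [-0.015875    0.56800935  0.69701596]
lid_handle ((275.4811096191406, 233.5660400390625), (195.46408081054688, 118.4048080444336), 15.94539737701416) 13854Traceback (most recent call last):
  File "<stdin>", line 11, in <module>
  File "h.py", line 19, in px
    return w(cam,[(u-K[0,2])/K[0,0]*z,(v-K[1,2])/K[1,1]*z,z],st)
  File "h.py", line 5, in w
    c=vision.get_calibration(cam)
ValueError: time passes only in moves, steps and waits
```

View pics/top0.png

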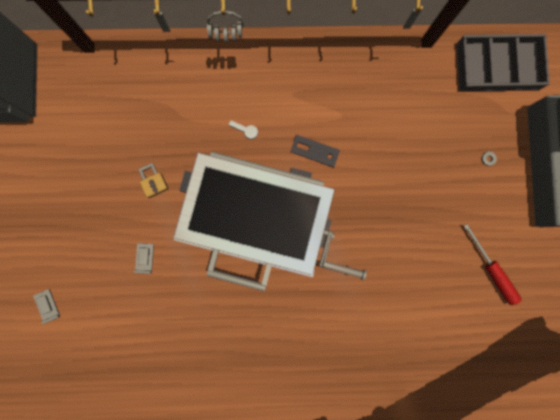

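The top picture shows the case turned about 15°. The handle bar runs from (209,274) to (267,288), and the knee bar from (323,264) to (365,275).

```bash
sed -i 's/^def w(/C={c:vision.get_calibration(c) for c in ("top","side","wrist")}\ndef w(/; s/c=vision.get_calibration(cam)/c=C[cam]/; s/vision.get_calibration(cam)\[/C[cam][/' h.py
python3 - <<'E'
from h import *
np.set_printoptions(suppress=True)
im,d=vision.camera('side'); save(im,'side0.png'); np.save('side0.npy',d)
r=vision.trace('knee_bar','side')
print([ (x['confidence'],cv2.boundingRect(cv2.findNonZero(x['pixels'].astype(np.uint8)))) for x in r])
for r in vision.spot_in('knee_bar','side'): print(r['confidence'],w('side',r['point']))
d=np.load('top0.npy')
im=cv2.imread('pics/top0.png')
# bright-high points: handle bar along image, knee bar
for n,(a,b) in dict(handle=((209,274),(267,288)),knee=((323,264),(365,275)),lidfront=((178,240),(312,272)),lidback=((200,157),(331,188))).items():
    for f in (.0,.25,.5,.75,1.):
        u=int(round(a[0]+f*(b[0]-a[0]));v=int(round(a[1]+f*(b[1]-a[1])))
        best=min(((d[vv,uu],uu,vv) for uu in range(u-3,u+4) for vv in range(v-3,v+4) if d[vv,uu]>0))
        print(n,f,best[1:],px('top',d,best[1],best[2]).round(4))
s=arm.read_state(); print(s['time_s'],s['eef_pos'],s['ee_rot'],s['ft_force'],s['opening'])
E
```

```text
File "<stdin>", line 12
    u=int(round(a[0]+f*(b[0]-a[0]));v=int(round(a[1]+f*(b[1]-a[1])))
                                   ^
SyntaxError: invalid syntax
```

```bash
cat >> h.py <<'E'
def cloud(cam,d,st=None):
    K=np.array(C[cam]['K']); v,u=np.mgrid[:420,:560]
    p=np.stack([(u-K[0,2])/K[0,0]*d,(v-K[1,2])/K[1,1]*d,d],-1).reshape(-1,3)
    if cam=='wrist':
        T=C[cam]['T_tool_cam']; R=Ro.from_quat(st['ee_rot']).as_matrix()
        P=(p@T[:3,:3].T+T[:3,3])@R.T+np.array(st['eef_pos'])
    else: P=(p-np.array(C[cam]['t']))@np.array(C[cam]['R'])
    P[p[:,2]<=0]=np.nan
    return P.reshape(420,560,3)
E
python3 - <<'E'
from h import *
np.set_printoptions(suppress=True)
im,d2=vision.camera('side'); save(im,'side0.png'); np.save('side0.npy',d2)
for r in vision.spot_in('knee_bar','side'): print(r['confidence'],w('side',r['point']))
d=np.load('top0.npy'); P=cloud('top',d)
roi=np.zeros((420,560),bool); roi[140:295,165:375]=1
m=roi&(P[...,2]>0.06)
Q=P[m]; L=Q[(Q[:,0]>0.4)]
print(L.min(0),L.max(0))
m2=(m&(P[...,2]>0.078)).astype(np.uint8)
n,lab,stt,_=cv2.connectedComponentsWithStats(m2); print(stt)
# lid body: opening removes bars
mo=cv2.morphologyEx(m2,cv2.MORPH_OPEN,np.ones((25,25)))
B=P[mo>0]; rc=cv2.minAreaRect((B[:,:2]*1000).astype(np.float32)); print('lid',rc,cv2.boxPoints(rc).round(1).tolist(),np.median(B[:,2]))
rest=(m.astype(np.uint8)) & (1-cv2.dilate(mo,np.ones((9,9))))
n,lab,stt,_=cv2.connectedComponentsWithStats(rest)
for i in range(1,n):
    if stt[i,4]>40:
        B=P[lab==i]; rc=cv2.minAreaRect((B[:,:2]*1000).astype(np.float32)); print(stt[i],rc,cv2.boxPoints(rc).round().tolist(),np.percentile(B[:,2],[5,50,95]))
s=arm.read_state(); print(s['time_s'],s['eef_pos'],s['ee_rot'],s['ft_force'],s['opening'])
E
```

```text
0.68 [ 0.46996767 -0.14016041  0.0815858 ]
[ 0.44490414 -0.17280352  0.06345229] [0.68085783 0.15233458 0.096616  ]
[[     0      0    560    420 220875]
 [   174    152    193    139  14325]]
lid ((570.8048706054688, 28.84674072265625), (250.38734436035156, 137.35028076171875), 51.087074279785156) [[438.70001220703125, -25.399999618530273], [545.5999755859375, -111.69999694824219], [702.9000244140625, 83.0999984741211], [596.0, 169.39999389648438]] 0.09242547689746594
[ 243  160  124  120 3575] ((562.6589965820312, -70.37586975097656), (271.8935546875, 130.46728515625), 24.764432907104492) [[412.0, -68.0], [467.0, -187.0], [713.0, -73.0], [659.0, 46.0]] [0.07389844 0.08955852 0.09374626]
[ 174  186   97  105 2784] ((542.3317260742188, 60.33768844604492), (172.0467987060547, 155.64181518554688), 73.58316802978516) [[443.0, -0.0], [593.0, -44.0], [641.0, 121.0], [492.0, 165.0]] [0.08616194 0.09069813 0.0941515 ]
0.6 [ 0.29224185 -0.60847829  0.23132363] [ 0.97504256  0.22201804 -0.00000752  0.00003489] [ 0.65857659 -0.53067297 -0.03421562] 0.9988218650536955
```

View pics/side0.png

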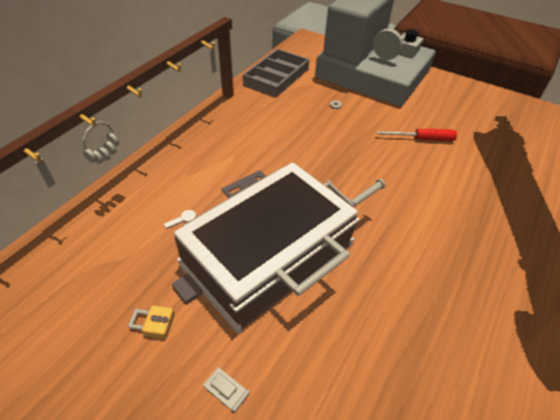

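```bash
cat >> h.py <<'E'
def ray(cam,u,v,z):
    c=C[cam];K=np.array(c['K']);R=np.array(c['R']);o=-R.T@np.array(c['t'])
    r=R.T@np.array([(u-K[0,2])/K[0,0],(v-K[1,2])/K[1,1],1]); return o+r*(z-o[2])/r[2]
E
python3 - <<'E'
from h import *
np.set_printoptions(suppress=True)
for n,u,v,z in [('BL',199,155,.0925),('BR',333,187,.0925),('FR',314,274,.0925),('FL',176,240,.0925),('h0',209,274,.089),('h1',267,288,.089),('k0',323,264,.079),('k1',365,275,.079)]: print(n,ray('top',u,v,z).round(4))
a,b=[ray('top',*x,.0925) for x in [(176,240),(314,274)]];print('angle',np.arctan2(a[1]-b[1],a[0]-b[0])-np.pi/2)
a,b=[ray('top',*x,.0925) for x in [(199,155),(333,187)]];print('angle',np.arctan2(a[1]-b[1],a[0]-b[0])-np.pi/2)
im=cv2.imread('pics/top0.png'); cv2.imwrite('pics/c.png',cv2.resize(im[145:300,165:375],None,fx=3.8,fy=3.8,interpolation=cv2.INTER_CUBIC))
P=cloud('top',np.load('top0.npy'))
print(P[285:291,250,2],P[264:275,340,:].round(3))
E
```

```text
BL [0.6728 0.1042 0.0925]
BR [ 0.6138 -0.1195  0.0925]
FR [ 0.4697 -0.083   0.0925]
FL [0.5313 0.1435 0.0925]
h0 [0.4739 0.0904 0.089 ]
h1 [ 0.4484 -0.0049  0.089 ]
k0 [ 0.485  -0.1002  0.079 ]
k1 [ 0.4647 -0.1707  0.079 ]
angle -0.26552522960844005
angle -0.2581830926099986
[0.08833395 0.08916193 0.0035909  0.00205157 0.00240929 0.00346392] [[ 0.48  -0.142  0.001]
 [ 0.483 -0.129  0.081]
 [ 0.481 -0.128  0.082]
 [ 0.479 -0.128  0.083]
 [ 0.478 -0.128  0.081]
 [ 0.476 -0.128  0.084]
 [ 0.474 -0.128  0.082]
 [ 0.473 -0.128  0.081]
 [ 0.465 -0.142  0.001]
 [ 0.463 -0.142  0.002]
 [ 0.461 -0.142  0.001]]
```

View pics/c.png

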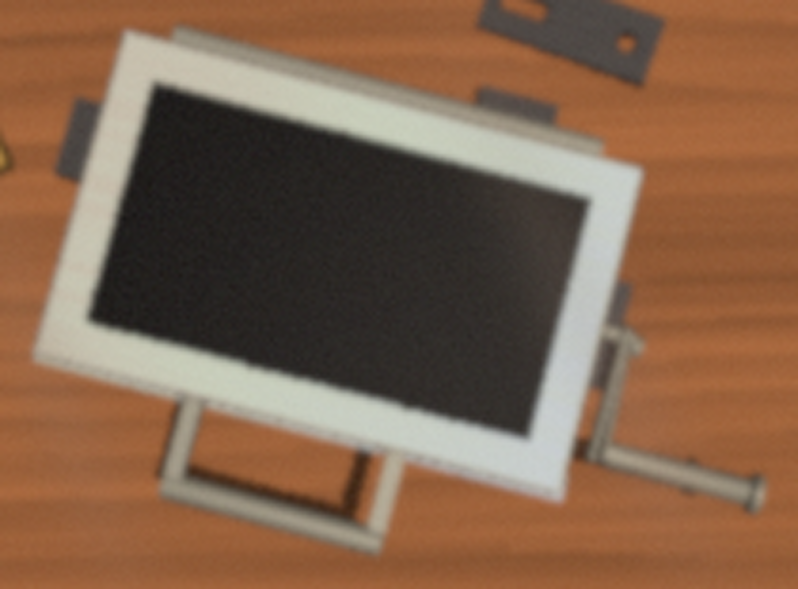

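Case yaw is about -0.262 rad, and the lid handle is near (0.461, 0.043, 0.083). The hinge is near (0.644, -0.0065, 0.075) and the knee bar near (0.476, -0.139, 0.075). I'll move above the handle now.

Emit:
drive_tool(
  plan=[
    [[3,6.2,0,0.172,0.4],[3,6.2,0,0.172,0.4],[3,6.2,0,0.172,0.4],[3,6.2,0,0.172,0.4],[3,6.2,0,0.173,0.4]],
  ],
)

```text
time_s: 1.23
eef_pos: [0.4291, -0.3254, 0.2317]
ee_rot: [0.792, 0.611, 0.0, 0.0]
ft_force: [0.9, -0.2, -0.5]
opening: 0.401
```

Emit:
drive_tool(
  plan=[
    [[0.5,6.2,0,0,0.4],[0.4,6.2,0,0,0.4],[0.4,6.2,-1,0,0.4],[0.3,6.2,-1,0,0.4],[0.3,6.2,-1,0,0.4]],
  ],
)

```text
time_s: 1.85
eef_pos: [0.4474, -0.0165, 0.2017]
ee_rot: [0.794, 0.608, 0.001, 0.001]
ft_force: [0.5, -0.2, 0.3]
opening: 0.402
```

Emit:
drive_tool(
  plan=[
    [[0,3.1,0,0,0.4],[0,0,0,0,0.4],[0,0,0,0,0.4]],
  ],
)

```text
time_s: 2.22
eef_pos: [0.4474, 0.0117, 0.2016]
ee_rot: [0.794, 0.608, -0.0, 0.0]
ft_force: [0.5, -0.8, 0.5]
opening: 0.4
```

```bash
python3 - <<'E'
from h import *
np.set_printoptions(suppress=True)
im,d=spots('wrist',['lid_handle','knee_bar']); save(im,'w1.png'); st=arm.read_state(); np.save('w1.npy',d)
P=cloud('wrist',d,st)
m=(P[...,2]>0.078)&(P[...,2]<0.1)
# case frame coordinates
x=np.array([.9656,-.259]); y=np.array([.259,.9656]); h=np.array([.644,-.0065])
q=P[...,:2]-h; cx=q@x; cy=q@y
b=m&(cx<-.175)&(abs(cy)<.035); print('bar',b.sum(),np.percentile(cx[b],[2,50,98]),np.percentile(P[...,2][b],[5,50,95]), np.polyfit(cy[b],cx[b],1))
b=m&(cx<-.175); print('bar ends',np.percentile(cy[b],[1,99]))
b=m&(cx>-.17)&(abs(cy)<.035);print('lidedge',np.percentile(cx[b],1))
print(st['time_s'],st['eef_pos'],st['ee_rot'],st['ft_force'],st['joints'])
E
```

```text
wrist lid_handle 0.56 [0.5661 0.0247 0.0924]
bar 1675 [-0.19445371 -0.18830177 -0.18242654] [0.08356447 0.08710452 0.08876732] [ 0.02382367 -0.18842637]
bar ends [-0.04788342  0.05060827]
lidedge -0.1477743876805015
2.375 [0.44739044 0.01127295 0.20151917] [ 0.79418885  0.60767099 -0.00009478  0.00017319] [0.93114497 0.25444686 0.88250084] [ 0.30356873  0.17507769 -0.5136752   2.07987067  0.10897531  0.91176619
 -0.53498513]
```

View pics/w1.png

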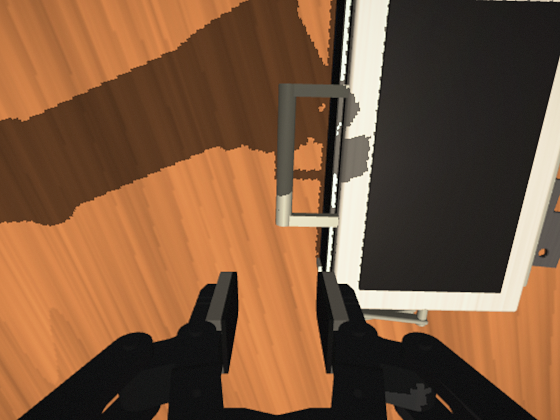

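The wrist view shows the bar from about (288,90) to (283,222), left of the lid edge with its gap clear. The tool is aligned to within about 1°. I'll go to the bar and grip it.

Emit:
drive_tool(
  plan=[
    [[1.5,3.25,0,-0.01,0.4],[0,0,-4.5,0,0.4],[0,0,-4.5,0,0.4],[0,0,-4.5,0,0.4],[0,0,0,0,0.4]],
  ],
)

```text
time_s: 3.0
eef_pos: [0.4599, 0.0439, 0.0642]
ee_rot: [0.797, 0.604, -0.003, -0.002]
ft_force: [-0.1, 0.4, 0.3]
opening: 0.396
```

Emit:
drive_tool(
  plan=[
    [[0,0,0,0,0],[0,0,0,0,0],[0,0,0,0,0],[0,0,0,0,0]],
  ],
)

```text
time_s: 3.5
eef_pos: [0.4626, 0.0453, 0.0674]
ee_rot: [0.797, 0.605, 0.0, 0.0]
ft_force: [-4.3, 1.0, 6.6]
opening: 0.118
```

```bash
python3 - <<'E'
import numpy as np
r=.1902;b=.042;x=np.array([.9624,-.2715])
T=list(np.arange(0,1.09,.06))+list(np.arange(1.1,1.42,.02))
p=None
for t in T:
    q=np.r_[-r*np.cos(t+b)*x,r*np.sin(t+b)]*100
    if p is not None: print(round(t,2),(q-p).round(2).tolist(), 'd',np.round(q-q0,1).tolist())
    else: q0=q
    p=q
E
```

```text
0.06 [0.08, -0.02, 1.14] d [0.1, -0.0, 1.1]
0.12 [0.14, -0.04, 1.13] d [0.2, -0.1, 2.3]
0.18 [0.21, -0.06, 1.12] d [0.4, -0.1, 3.4]
0.24 [0.27, -0.08, 1.1] d [0.7, -0.2, 4.5]
0.3 [0.34, -0.1, 1.09] d [1.0, -0.3, 5.6]
0.36 [0.4, -0.11, 1.06] d [1.4, -0.4, 6.6]
0.42 [0.46, -0.13, 1.04] d [1.9, -0.5, 7.7]
0.48 [0.52, -0.15, 1.01] d [2.4, -0.7, 8.7]
0.54 [0.58, -0.16, 0.97] d [3.0, -0.8, 9.7]
0.6 [0.63, -0.18, 0.93] d [3.6, -1.0, 10.6]
0.66 [0.68, -0.19, 0.89] d [4.3, -1.2, 11.5]
0.72 [0.73, -0.21, 0.85] d [5.0, -1.4, 12.3]
0.78 [0.78, -0.22, 0.8] d [5.8, -1.6, 13.1]
0.84 [0.83, -0.23, 0.75] d [6.7, -1.9, 13.9]
0.9 [0.87, -0.24, 0.7] d [7.5, -2.1, 14.6]
0.96 [0.91, -0.26, 0.64] d [8.4, -2.4, 15.2]
1.02 [0.94, -0.27, 0.59] d [9.4, -2.6, 15.8]
1.08 [0.97, -0.27, 0.53] d [10.3, -2.9, 16.3]
1.1 [0.33, -0.09, 0.16] d [10.7, -3.0, 16.5]
1.12 [0.33, -0.09, 0.15] d [11.0, -3.1, 16.7]
1.14 [0.34, -0.1, 0.15] d [11.3, -3.2, 16.8]
1.16 [0.34, -0.1, 0.14] d [11.7, -3.3, 16.9]
1.18 [0.34, -0.1, 0.13] d [12.0, -3.4, 17.1]
1.2 [0.35, -0.1, 0.13] d [12.4, -3.5, 17.2]
1.22 [0.35, -0.1, 0.12] d [12.7, -3.6, 17.3]
1.24 [0.35, -0.1, 0.11] d [13.1, -3.7, 17.4]
1.26 [0.35, -0.1, 0.1] d [13.4, -3.8, 17.5]
1.28 [0.35, -0.1, 0.1] d [13.8, -3.9, 17.6]
1.3 [0.36, -0.1, 0.09] d [14.1, -4.0, 17.7]
1.32 [0.36, -0.1, 0.08] d [14.5, -4.1, 17.8]
1.34 [0.36, -0.1, 0.08] d [14.9, -4.2, 17.9]
1.36 [0.36, -0.1, 0.07] d [15.2, -4.3, 18.0]
1.38 [0.36, -0.1, 0.06] d [15.6, -4.4, 18.0]
1.4 [0.36, -0.1, 0.05] d [15.9, -4.5, 18.1]
```

Emit:
drive_tool(
  plan=[
    [[0.08,-0.02,1.14,0,0],[0.14,-0.04,1.13,0,0],[0.21,-0.06,1.12,0,0],[0.27,-0.08,1.1,0,0],[0.34,-0.1,1.09,0,0]],
  ],
)

```text
time_s: 4.12
eef_pos: [0.472, 0.0425, 0.1228]
ee_rot: [0.796, 0.605, -0.001, -0.001]
ft_force: [-4.8, 4.2, -3.4]
opening: 0.114
```

Emit:
drive_tool(
  plan=[
    [[0.4,-0.11,1.06,0,0],[0.46,-0.13,1.04,0,0],[0.52,-0.15,1.01,0,0],[0.58,-0.16,0.97,0,0],[0.63,-0.18,0.93,0,0]],
  ],
)

```text
time_s: 4.75
eef_pos: [0.4952, 0.0356, 0.1724]
ee_rot: [0.796, 0.605, -0.003, -0.002]
ft_force: [-11.7, 4.5, 1.6]
opening: 0.115
```

Emit:
drive_tool(
  plan=[
    [[0.56,-0.17,0.93,0,0],[0.63,-0.19,0.88,0,0],[0.75,-0.21,0.8,0,0],[0.8,-0.22,0.75,0,0],[0.84,-0.24,0.7,0,0]],
  ],
)

```text
time_s: 5.38
eef_pos: [0.5311, 0.0251, 0.2137]
ee_rot: [0.796, 0.605, -0.003, -0.002]
ft_force: [-14.4, 3.3, 9.1]
opening: 0.111
```

Emit:
drive_tool(
  plan=[
    [[0.88,-0.25,0.64,0,0],[0.92,-0.26,0.58,0,0],[0,0,0,0,0]],
  ],
)

```text
time_s: 5.75
eef_pos: [0.5499, 0.0197, 0.2281]
ee_rot: [0.796, 0.605, -0.003, -0.001]
ft_force: [-19.2, 1.1, 21.6]
opening: 0.114
```

```bash
python3 - <<'E'
from h import *
im,d=vision.camera('side'); st=arm.read_state(); print(st['ft_force'],st['ft_torque'],st['eef_pos'])
c=im[60:330,150:470]; save(cv2.resize(c,None,fx=2.3,fy=2.2,interpolation=cv2.INTER_CUBIC),'s2.png')
E
```

```text
[-19.57042791   1.3639015   20.81561632] [ 0.42646987  4.42093918 -0.19187671] [0.54967543 0.01974373 0.22792674]
```

View pics/s2.png

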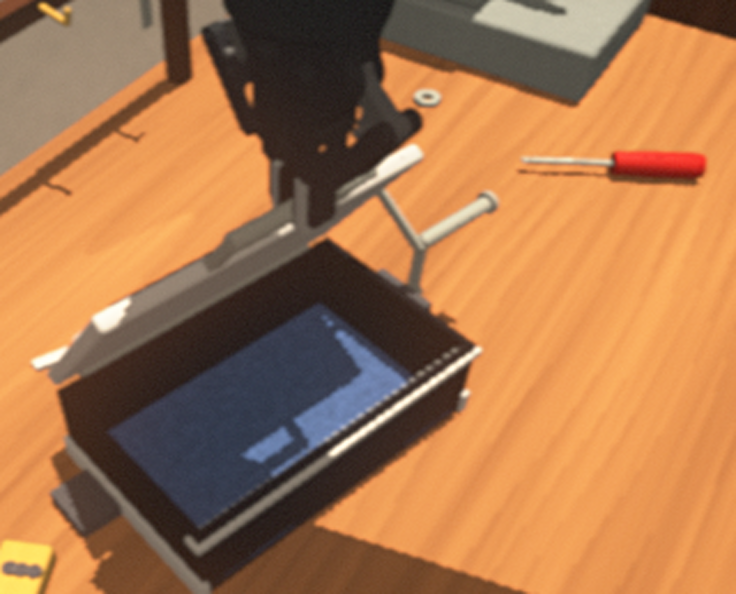

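Emit:
drive_tool(
  plan=[
    [[-0.15,0.04,0.25,0,0],[-0.15,0.04,0.25,0,0],[0,0,0,0,0]],
  ],
)

```text
time_s: 6.18
eef_pos: [0.55, 0.0196, 0.2286]
ee_rot: [0.797, 0.605, 0.0, -0.0]
ft_force: [7.3, 2.2, -19.4]
opening: 0.113
```

Emit:
drive_tool(
  plan=[
    [[0.12,-0.03,-0.21,0,0],[0,0,0,0,0]],
  ],
)

```text
time_s: 6.42
eef_pos: [0.5495, 0.0198, 0.2281]
ee_rot: [0.796, 0.605, -0.001, -0.001]
ft_force: [-4.7, 0.6, -2.9]
opening: 0.116
```

Emit:
drive_tool(
  plan=[
    [[0.4,-0.11,0.25,0,0],[0.4,-0.11,0.25,0,0],[0.4,-0.11,0.23,0,0],[0.4,-0.11,0.23,0,0],[0,0,0,0,0]],
  ],
)

```text
time_s: 7.05
eef_pos: [0.5661, 0.0149, 0.238]
ee_rot: [0.797, 0.604, -0.001, -0.0]
ft_force: [-5.1, -1.0, -0.9]
opening: 0.107
```

Emit:
drive_tool(
  plan=[
    [[0.33,-0.09,0.17,0,0],[0,0,0,0,0]],
  ],
)

```text
time_s: 7.3
eef_pos: [0.5698, 0.0139, 0.2401]
ee_rot: [0.797, 0.604, -0.001, 0.0]
ft_force: [-5.6, -0.6, 0.2]
opening: 0.109
```

Emit:
drive_tool(
  plan=[
    [[0.33,-0.09,0.16,0,0],[0,0,0,0,0]],
  ],
)

```text
time_s: 7.55
eef_pos: [0.5732, 0.0128, 0.2417]
ee_rot: [0.797, 0.604, -0.0, 0.0]
ft_force: [-6.1, -0.2, 0.1]
opening: 0.11
```

Emit:
drive_tool(
  plan=[
    [[0.34,-0.1,0.16,0,0],[0,0,0,0,0]],
  ],
)

```text
time_s: 7.8
eef_pos: [0.5764, 0.0119, 0.2431]
ee_rot: [0.797, 0.604, -0.001, 0.0]
ft_force: [-5.5, -1.2, 1.9]
opening: 0.109
```

Emit:
drive_tool(
  plan=[
    [[0.34,-0.1,0.14,0,0],[0,0,0,0,0]],
  ],
)

```text
time_s: 8.05
eef_pos: [0.5795, 0.011, 0.2444]
ee_rot: [0.797, 0.604, -0.001, 0.0]
ft_force: [-6.2, -1.0, 1.1]
opening: 0.111
```

Emit:
drive_tool(
  plan=[
    [[0.34,-0.1,0.14,0,0],[0,0,0,0,0]],
  ],
)

```text
time_s: 8.3
eef_pos: [0.5835, 0.0098, 0.2464]
ee_rot: [0.797, 0.604, -0.0, 0.001]
ft_force: [-4.9, -1.0, 2.2]
opening: 0.108
```

Emit:
drive_tool(
  plan=[
    [[0.34,-0.1,0.13,0,0],[0,0,0,0,0]],
  ],
)

```text
time_s: 8.55
eef_pos: [0.5866, 0.0089, 0.2475]
ee_rot: [0.797, 0.604, -0.001, 0.0]
ft_force: [-7.8, -0.8, 2.6]
opening: 0.112
```

Emit:
drive_tool(
  plan=[
    [[0.2,-0.06,0.07,0,0],[0,0,0,0,0]],
  ],
)

```text
time_s: 8.8
eef_pos: [0.5879, 0.0085, 0.248]
ee_rot: [0.797, 0.604, -0.001, -0.0]
ft_force: [-8.9, -0.6, 2.6]
opening: 0.107
```

Emit:
drive_tool(
  plan=[
    [[0.2,-0.06,0.05,0,0],[0,0,0,0,0]],
  ],
)

```text
time_s: 9.05
eef_pos: [0.5895, 0.008, 0.2484]
ee_rot: [0.797, 0.605, -0.002, -0.0]
ft_force: [-10.3, -0.5, 4.0]
opening: 0.109
```

Emit:
drive_tool(
  plan=[
    [[0.14,-0.04,0.03,0,0],[0,0,0,0,0]],
  ],
)

```text
time_s: 9.3
eef_pos: [0.5904, 0.0077, 0.2488]
ee_rot: [0.797, 0.605, -0.002, -0.001]
ft_force: [-12.2, -0.7, 4.7]
opening: 0.114
```

The stop is clear: force at the handle has risen by about 5 N. I'll ease off now.

Emit:
drive_tool(
  plan=[
    [[-0.3,0.085,-0.08,0,0],[-0.3,0.085,-0.09,0,0],[0,0,0,0,0]],
  ],
)

```text
time_s: 9.68
eef_pos: [0.5854, 0.0092, 0.247]
ee_rot: [0.797, 0.605, -0.001, 0.0]
ft_force: [-7.6, -0.7, 2.3]
opening: 0.111
```

Emit:
drive_tool(
  plan=[
    [[-0.3,0.085,-0.1,0,0],[-0.2,0.055,-0.08,0,0],[0,0,0,0,0]],
  ],
)

```text
time_s: 10.05
eef_pos: [0.5811, 0.0105, 0.2455]
ee_rot: [0.797, 0.604, -0.0, 0.001]
ft_force: [-5.7, -1.1, 1.6]
opening: 0.105
```

Emit:
drive_tool(
  plan=[
    [[-0.2,0.06,-0.07,0,0],[0,0,0,0,0]],
  ],
)

```text
time_s: 10.3
eef_pos: [0.5796, 0.0109, 0.2448]
ee_rot: [0.797, 0.604, 0.0, 0.001]
ft_force: [-4.5, -2.6, 3.8]
opening: 0.109
```

Emit:
drive_tool(
  plan=[
    [[-0.2,0.06,-0.08,0,0],[0,0,0,0,0]],
  ],
)

```text
time_s: 10.55
eef_pos: [0.5781, 0.0114, 0.2442]
ee_rot: [0.797, 0.604, 0.001, 0.001]
ft_force: [-4.1, -3.8, 4.7]
opening: 0.113
```

Emit:
drive_tool(
  plan=[
    [[-0.2,0.06,-0.08,0,0],[0,0,0,0,0]],
  ],
)

```text
time_s: 10.8
eef_pos: [0.5767, 0.0119, 0.2436]
ee_rot: [0.797, 0.604, 0.001, 0.002]
ft_force: [-1.8, -4.0, 5.1]
opening: 0.111
```

```bash
python3 - <<'E'
from h import *
im,d=spots('side',['knee_bar']); np.save('s3.npy',d)
c=im[90:300,240:460]; save(cv2.resize(c,None,fx=3,fy=2.8,interpolation=cv2.INTER_CUBIC),'s3.png')
E
```

```text
side knee_bar 0.86 [ 0.5524 -0.1504  0.1018]
```

View pics/s3.png

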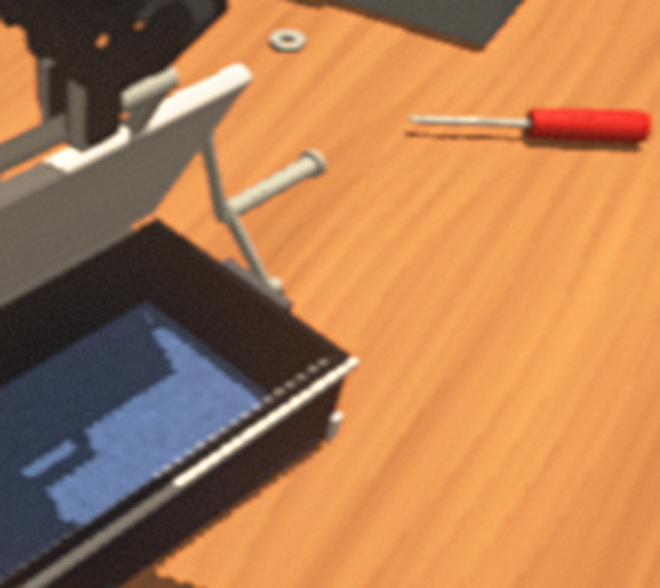

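The picture shows the knee at (222,210), on the hinge side of the line from foot (275,285) to top pin (208,140). It is over centre, and the hand load has faded, so the stay is locked. I'll let go.

Emit:
drive_tool(
  plan=[
    [[0,0,0.0,0,0.35],[0,0,0,0,0.35],[0,0,1.5,0,0.35],[0,0,3,0,0.35],[0,0,4,0,0.35]],
  ],
)

```text
time_s: 11.52
eef_pos: [0.575, 0.0134, 0.3286]
ee_rot: [0.796, 0.605, -0.0, -0.0]
ft_force: [0.2, 0.6, -0.3]
opening: 0.353
```

```bash
python3 - <<'E'
from h import *
np.set_printoptions(suppress=True)
x=np.array([.9624,-.2715]); y=np.array([.2715,.9624]); h=np.array([.644,-.0065])
for c in ['side','top']:
    im,d=spots(c,['knee_bar']); P=cloud(c,d)
    for r in vision.trace('knee_bar',c)[:1]:
        B=P[cv2.erode(r['pixels'].astype(np.uint8),np.ones((2,2)))>0]; B=B[~np.isnan(B[:,0])]
        q=B[:,:2]-h; cx=q@x; cy=q@y
        print(c,len(B))
        for a in np.arange(-.21,-.12,.015):
            k=(cy>a)&(cy<a+.015)
            if k.sum()>5: print(round(a,3),k.sum(),np.percentile(cx[k],[5,50,95]).round(4),np.percentile(B[k,2],[5,50,95]).round(4))
s=arm.read_state();print(s['time_s'],s['ft_force'],s['eef_pos'])
E
```

```text
side knee_bar 0.94 [ 0.5524 -0.1527  0.1003]
side knee_bar 0.66 [0.5889 0.0157 0.0494]
side 255
-0.21 44 [-0.0486 -0.0449 -0.0391] [0.0955 0.1026 0.1061]
-0.195 34 [-0.0467 -0.0438 -0.0407] [0.0991 0.1025 0.1047]
-0.18 33 [-0.0466 -0.0441 -0.0408] [0.0998 0.103  0.1047]
-0.165 36 [-0.0461 -0.0433 -0.0403] [0.1    0.1024 0.1051]
-0.15 44 [-0.0654 -0.0444 -0.0405] [0.0786 0.1016 0.1042]
-0.135 63 [-0.0726 -0.0595 -0.047 ] [0.0709 0.0825 0.0969]
11.825 [-0.3790533  -0.15776822  0.63334312] [0.57482379 0.01309307 0.32690396]
```

```bash
python3 - <<'E'
import numpy as np
from scipy.optimize import brentq
F=np.array([-.0766,.061-.075]);x=np.array([.9624,-.2715]);y=np.array([.2715,.9624]);h=np.array([.644,-.0065])
pin=lambda t:.0761*np.array([-np.cos(t+.123),np.sin(t+.123)])
K=lambda p:F+.053*np.array([np.cos(p),np.sin(p)])
prev=None
for deg in [44,50,56,62,68,74,80,86,92,98,104,110,116,122,128,134,140,146,152,158,164,168]:
    p=np.radians(deg);k=K(p)
    f=lambda t:np.hypot(*(pin(t)-k))-.053
    ts=np.linspace(-.1,1.3,600);s=[f(t) for t in ts]
    roots=[round(brentq(f,ts[i],ts[i+1]),3) for i in range(599) if s[i]*s[i+1]<0]
    W=np.r_[h+k[0]*x-.178*y,k[1]+.075]*100
    print(deg,roots,'bar',W.round(2),'step',None if prev is None else (W-prev).round(2)); prev=W
E
```

```text
44 [1.162] bar [ 55.86 -16.74   9.78] step None
50 [1.203] bar [ 55.47 -16.63  10.16] step [-0.39  0.11  0.38]
56 [1.215] bar [ 55.05 -16.51  10.49] step [-0.43  0.12  0.33]
62 [1.206] bar [ 54.59 -16.38  10.78] step [-0.46  0.13  0.29]
68 [1.181] bar [ 54.11 -16.24  11.01] step [-0.48  0.14  0.23]
74 [1.144] bar [ 53.6  -16.1   11.19] step [-0.5   0.14  0.18]
80 [1.097] bar [ 53.08 -15.95  11.32] step [-0.52  0.15  0.12]
86 [1.043] bar [ 52.55 -15.8   11.39] step [-0.53  0.15  0.07]
92 [0.983] bar [ 52.02 -15.65  11.4 ] step [-0.53  0.15  0.01]
98 [0.918] bar [ 51.49 -15.5   11.35] step [-0.53  0.15 -0.05]
104 [0.849] bar [ 50.96 -15.35  11.24] step [-0.52  0.15 -0.11]
110 [0.776] bar [ 50.45 -15.21  11.08] step [-0.51  0.14 -0.16]
116 [0.701] bar [ 49.96 -15.07  10.86] step [-0.49  0.14 -0.22]
122 [0.623] bar [ 49.49 -14.94  10.59] step [-0.47  0.13 -0.27]
128 [0.543] bar [ 49.05 -14.82  10.28] step [-0.44  0.12 -0.32]
134 [0.461] bar [ 48.65 -14.7    9.91] step [-0.4   0.11 -0.36]
140 [0.377] bar [ 48.29 -14.6    9.51] step [-0.36  0.1  -0.41]
146 [0.29] bar [ 47.97 -14.51   9.06] step [-0.32  0.09 -0.44]
152 [0.202] bar [ 47.69 -14.43   8.59] step [-0.27  0.08 -0.48]
158 [0.11] bar [ 47.47 -14.37   8.09] step [-0.23  0.06 -0.5 ]
164 [0.011] bar [ 47.29 -14.32   7.56] step [-0.17  0.05 -0.52]
168 [-0.064] bar [ 47.21 -14.29   7.2 ] step [-0.09  0.02 -0.36]
```

Emit:
drive_tool(
  plan=[
    [[-0.5,-6,0,0,0.4],[-0.5,-6,0,0,0.4],[-0.8,-6,0,0,0.4],[0,0,-5.5,0,0.4],[0,0,0,0,0.4]],
  ],
)

```text
time_s: 12.45
eef_pos: [0.5538, -0.1669, 0.2678]
ee_rot: [0.797, 0.604, -0.003, -0.004]
ft_force: [-0.3, 1.1, 0.6]
opening: 0.4
```

Emit:
drive_tool(
  plan=[
    [[0,0,-5.5,0,0.4],[0,0,0,0,0.4],[0,0,0,0,0.4]],
  ],
)

```text
time_s: 12.82
eef_pos: [0.5586, -0.1662, 0.2197]
ee_rot: [0.796, 0.605, 0.001, 0.001]
ft_force: [0.6, 0.7, 0.1]
opening: 0.399
```

```bash
python3 - <<'E'
from h import *
np.set_printoptions(suppress=True)
x=np.array([.9624,-.2715]); y=np.array([.2715,.9624]); h=np.array([.644,-.0065])
st=arm.read_state(); im,d=vision.camera('wrist'); P=cloud('wrist',d,st); save(im,'w2.png')
q=P[...,:2]-h; cx=q@x; cy=q@y; z=P[...,2]
m=(cx>-.075)&(cx<-.01)&(z>.07)&(z<.115)
for a in np.arange(-.21,-.12,.015):
    k=m&(cy>a)&(cy<a+.015)
    if k.sum()>5: print(round(a,3),k.sum(),np.percentile(cx[k],[3,50,97]).round(4),np.percentile(z[k],[5,50,97]).round(4))
e=np.array(st['eef_pos']);print(st['time_s'],e,'case',(e[:2]-h)@x,(e[:2]-h)@y,st['ft_force'],st['ee_rot'])
E
```

```text
-0.21 372 [-0.0485 -0.0408 -0.0325] [0.0976 0.1029 0.1068]
-0.195 299 [-0.0462 -0.0409 -0.0349] [0.0991 0.1025 0.1046]
-0.18 323 [-0.0461 -0.0402 -0.0343] [0.0982 0.1026 0.1045]
-0.165 337 [-0.0453 -0.0402 -0.0344] [0.099  0.1027 0.1043]
-0.15 276 [-0.0452 -0.0395 -0.0346] [0.1001 0.1028 0.1043]
12.825 [ 0.55858143 -0.16619088  0.21973992] case -0.03885076225430114 -0.176877644202302 [0.56219512 0.70751472 0.14463716] [0.79603428 0.60525051 0.00084125 0.00073287]
```

View pics/w2.png

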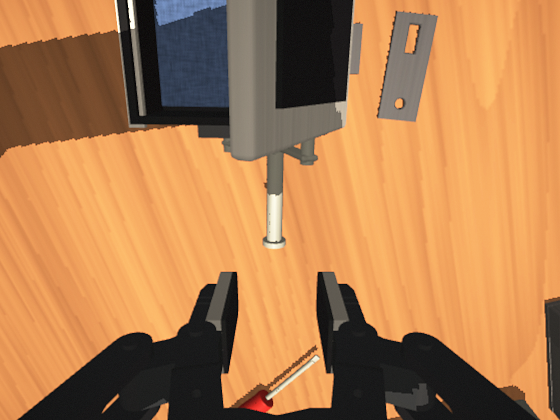

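The wrist view shows the bar at (275,165–240), with a clear approach and the screwdriver well away. I'll descend over the bar.

Emit:
drive_tool(
  plan=[
    [[-0.12,0.03,-4.5,0,0.4],[0,0,-4.5,0,0.4],[0,0,-3.5,0,0.4],[0,0,-1.1,0,0.4],[0,0,0,0,0.4]],
  ],
)

```text
time_s: 13.5
eef_pos: [0.5571, -0.1667, 0.0826]
ee_rot: [0.796, 0.605, 0.0, 0.001]
ft_force: [1.0, -0.2, 0.7]
opening: 0.404
```

Emit:
drive_tool(
  plan=[
    [[0,0,0,0,0.16],[0,0,0,0,0.16],[0,0,0,0,0.16]],
  ],
)

```text
time_s: 13.88
eef_pos: [0.5565, -0.1668, 0.0822]
ee_rot: [0.796, 0.605, 0.0, 0.001]
ft_force: [-0.8, -0.1, 0.4]
opening: 0.161
```

Emit:
drive_tool(
  plan=[
    [[-0.39,0.11,0.38,0,0.16],[-0.43,0.12,0.33,0,0.16],[0,0,0,0,0.16]],
  ],
)

```text
time_s: 14.25
eef_pos: [0.549, -0.1645, 0.0897]
ee_rot: [0.796, 0.605, 0.001, 0.001]
ft_force: [3.5, -0.3, 3.1]
opening: 0.16
```

Emit:
drive_tool(
  plan=[
    [[-0.46,0.13,0.29,0,0.16],[-0.48,0.14,0.23,0,0.16],[0,0,0,0,0.16]],
  ],
)

```text
time_s: 14.62
eef_pos: [0.535, -0.1608, 0.0928]
ee_rot: [0.796, 0.605, -0.002, -0.002]
ft_force: [-4.5, 2.2, 2.9]
opening: 0.158
```

Emit:
drive_tool(
  plan=[
    [[0,0,0,0,0.16],[-0.3,0.08,0.12,0,0.16],[-0.3,0.08,0.1,0,0.16],[0,0,0,0,0.16]],
  ],
)

```text
time_s: 15.12
eef_pos: [0.528, -0.1589, 0.094]
ee_rot: [0.796, 0.605, -0.003, -0.003]
ft_force: [-6.5, 3.0, -3.0]
opening: 0.168
```

Emit:
drive_tool(
  plan=[
    [[-0.4,0.11,0.1,0,0.16],[-0.4,0.11,0.1,0,0.16],[-0.4,0.11,0.0,0,0.16],[0,0,0,0,0.16]],
  ],
)

```text
time_s: 15.62
eef_pos: [0.5151, -0.1556, 0.0955]
ee_rot: [0.796, 0.605, -0.003, -0.004]
ft_force: [-8.4, 3.2, -4.5]
opening: 0.159
```

Emit:
drive_tool(
  plan=[
    [[-0.36,0.1,-0.05,0,0.16],[-0.36,0.1,-0.08,0,0.16],[-0.35,0.1,-0.1,0,0.16],[0,0,0,0,0.16]],
  ],
)

```text
time_s: 16.12
eef_pos: [0.504, -0.1526, 0.093]
ee_rot: [0.796, 0.605, -0.004, -0.004]
ft_force: [-7.3, 2.8, -6.2]
opening: 0.162
```

Emit:
drive_tool(
  plan=[
    [[-0.34,0.1,-0.15,0,0.16],[-0.34,0.1,-0.18,0,0.16],[-0.34,0.09,-0.2,0,0.16],[-0.33,0.09,-0.22,0,0.16],[0,0,0,0,0.16]],
  ],
)

```text
time_s: 16.75
eef_pos: [0.49, -0.1489, 0.0853]
ee_rot: [0.796, 0.605, -0.004, -0.004]
ft_force: [-9.5, 2.0, -5.3]
opening: 0.164
```

Emit:
drive_tool(
  plan=[
    [[0,0,0,0,0],[0,0,0,0,0]],
  ],
)

```text
time_s: 17.0
eef_pos: [0.4893, -0.1488, 0.0854]
ee_rot: [0.796, 0.605, -0.005, -0.005]
ft_force: [-10.7, 2.8, -2.1]
opening: 0.119
```

Emit:
drive_tool(
  plan=[
    [[-0.28,0.08,-0.25,0,0],[-0.26,0.07,-0.27,0,0],[-0.24,0.07,-0.28,0,0],[0,0,0,0,0]],
  ],
)

```text
time_s: 17.5
eef_pos: [0.4833, -0.147, 0.0786]
ee_rot: [0.796, 0.605, -0.003, -0.003]
ft_force: [-10.2, 2.7, 2.9]
opening: 0.116
```

Emit:
drive_tool(
  plan=[
    [[-0.35,0.1,-0.22,0,0],[-0.32,0.09,-0.28,0,0],[-0.25,0.07,-0.3,0,0],[0,0,0,0,0]],
  ],
)

```text
time_s: 18.0
eef_pos: [0.4782, -0.1451, 0.0713]
ee_rot: [0.796, 0.605, -0.001, -0.001]
ft_force: [-2.5, 0.8, -8.8]
opening: 0.115
```

Emit:
drive_tool(
  plan=[
    [[-0.17,0.05,-0.32,0,0],[-0.15,0.04,-0.34,0,0],[-0.12,0.03,-0.34,0,0],[0,0,0,0,0]],
  ],
)

```text
time_s: 18.5
eef_pos: [0.4738, -0.1439, 0.0613]
ee_rot: [0.796, 0.605, -0.001, -0.001]
ft_force: [-3.4, -0.7, -10.7]
opening: 0.113
```

Emit:
drive_tool(
  plan=[
    [[-0.07,0.02,-0.2,0,0],[-0.05,0.01,-0.15,0,0],[0,0,0,0,0]],
  ],
)

```text
time_s: 18.88
eef_pos: [0.4733, -0.1438, 0.0588]
ee_rot: [0.797, 0.605, -0.0, -0.0]
ft_force: [-5.9, -0.5, -0.3]
opening: 0.121
```

Emit:
drive_tool(
  plan=[
    [[-0.1,0.03,-0.1,0,0],[0,0,0,0,0]],
  ],
)

```text
time_s: 19.12
eef_pos: [0.4732, -0.1437, 0.0584]
ee_rot: [0.797, 0.605, 0.0, 0.001]
ft_force: [-6.0, -0.4, 2.1]
opening: 0.117
```

```bash
python3 - <<'E'
from h import *
np.set_printoptions(suppress=True)
x=np.array([.9624,-.2715]); y=np.array([.2715,.9624]); h=np.array([.644,-.0065])
A=cloud('side',np.load('side0.npy'))
im,d=vision.camera('side'); B=cloud('side',d)
for n,P in (('start',A),('now',B)):
    q=P[...,:2]-h; cx=q@x; cy=q@y; z=P[...,2]
    k=(cx>-.14)&(cx<-.015)&(cy>0)&(cy<.1)&(z>.05)&(z<.2)
    print(n,k.sum(),np.polyfit(cx[k],z[k],1).round(4))
    k=(cx>-.2)&(cx<-.182)&(abs(cy)<.03)&(z>.05)&(z<.2); print(' handle z',k.sum(),np.percentile(z[k],[50,90]))
E
```

```text
start 4806 [0.016  0.0933]
 handle z 335 [0.08775585 0.08945517]
now 4815 [0.0144 0.0933]
 handle z 337 [0.08811835 0.08974506]
```

The lid is shut: its slope and handle height match the start images within about 0.002 rad. I'll release and retreat straight up.

Emit:
drive_tool(
  plan=[
    [[0,0,0,0,0.45],[0,0,0,0,0.45],[0,0,3,0,0.45],[0,0,5,0,0.45],[0,-2,5,0,0.45]],
  ],
)

```text
time_s: 19.8
eef_pos: [0.4738, -0.1619, 0.1897]
ee_rot: [0.795, 0.606, 0.001, 0.0]
ft_force: [0.7, -0.6, -0.3]
opening: 0.45
```

Emit:
drive_tool(
  plan=[
    [[0,0,3,0,0.45],[0,0,0,0,0.45],[0,0,0,0,0.45]],
  ],
)

```text
time_s: 20.18
eef_pos: [0.4727, -0.1631, 0.2173]
ee_rot: [0.796, 0.605, 0.0, 0.0]
ft_force: [-1.0, -0.2, 0.7]
opening: 0.453
```

```bash
python3 - <<'E'
from h import *
np.set_printoptions(suppress=True)
x=np.array([.9624,-.2715]); y=np.array([.2715,.9624]); h=np.array([.644,-.0065])
im,d=vision.camera('side'); P=cloud('side',d); save(im,'end.png')
q=P[...,:2]-h; cx=q@x; cy=q@y; z=P[...,2]
k=(cx>-.14)&(cx<-.015)&(cy>0)&(cy<.1)&(z>.05)&(z<.2); print(np.polyfit(cx[k],z[k],1))
k=(cx>-.2)&(cx<-.182)&(abs(cy)<.03)&(z>.05)&(z<.2); print(np.percentile(z[k],[50,90]))
s=arm.read_state();print(s['time_s'],s['ft_force'],s['eef_pos'])
E
```

```text
[0.01620424 0.09331666]
[0.0878157  0.08931198]
20.225 [0.42069581 0.07046966 0.1537618 ] [ 0.47228313 -0.16298404  0.21674225]
```

View pics/end.png

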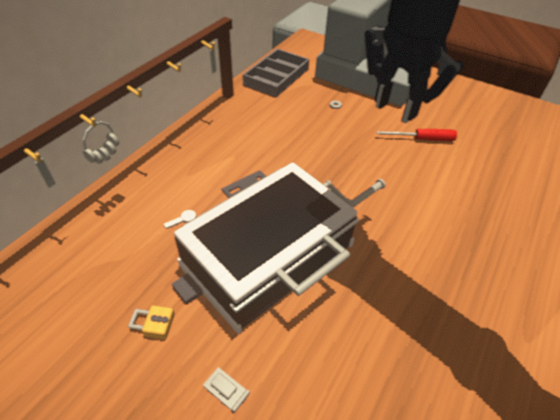

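The final picture shows the lid shut, the knee bar folded forward at (370,190), the gripper clear, and every visible bench item where it was at the start.

```bash
python3 -c "
from rig import workorder; print(workorder.hand_in())"
```

```text
the job is handed in; nothing more can be done
None
```

I tried the stay out once, and the lid is fully shut again. The job was handed in at about 20 s of the 72 s; the hand-in reports no verdict.

- **Raising and locking:** I lifted the lid by its handle to the stop, at about 1.21 rad. There I felt a rise of about 5 N, which I take as roughly 1 mm of bush stretch. When I eased off, the knee went over centre and took the load. I let go and the lid stood on the stay alone for over 2 s.
- **Releasing and lowering:** I drew the knee over by its bar with the jaws loosely around it, then gripped it from about 0.5 rad. I eased the lid down with the hand on it the whole way.

**Last checks:**
- Lid slope and handle height match the start pictures within about 0.002 rad and 0.2 mm.
- The gripper is clear of everything and its force reading is only sensor noise.
- Bench items in the side camera's final picture look unmoved by eye. One latch was not in that picture, so I did not re-check it.

**What did not go cleanly:** while lifting, radial force at the handle reached about 28 N because of a few mm of mismatch in the arc. I corrected it before the stop, overshooting once to about 20 N the other way. Bush stretch and lid speed could not be read directly.

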